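# Put the garlic press away in its foam pocket

### The arm

A 6-joint arm with a two-finger parallel gripper is mounted at the origin on a cart in front of the work surface, level with it; the furniture and walls round the work are solid. World frame = base frame: x ahead of the robot, y to its left, z up, the work surface at z = 0. Lengths are in mm, angles in rad, forces in N, time in s.
With the tool pointing down it reaches from about 325 to 875 mm from the base axis. Payload 4.4 kg.
Tool frame: the origin (TCP) lies on the centre line of the jaws, within the pads' length; the fingertips stand ahead of it and the grasp point (between the pads) lies 6 mm ahead of it (ctrl.tcp_to_tips is the z of the fingertips in the tool frame, in mm); z points along the fingers, y is the line along which they close (so a half turn about z gives the same grasp; the last joint's range is limited). The gripper opens to 85 mm and grips with 20 to 120 N. Pads are 22 mm wide; open, the fingers measure 114 mm over their backs; the gripper's body (76 mm by 85 mm) begins 54 mm behind the grasp point. The pads swing forward as they close: fully open they stand 13 mm farther back than shut.
Start: joints at [0.991, 0.207, 1.542, -0, 1.393, -0.15], TCP at [239.606, 522.701, 230.982] pointing down, gripper open.
Joint ranges: [-2.73, 2.73], [-0.86, 2.22], [0.23, 2.46], [-1.11, 4.25], [0.08, 2.63], [-2.82, 2.82]. Speed limits (rad/s): [2.79, 2.79, 3.14, 3.14, 3.14, 3.14].

### API

Orientations are given as a 3x3 rotation matrix whose columns are the frame's x, y, z axes.
In Python, from plant import ctrl, sensors, optics gives the robot as it stands. Calls block until the motion is done:
- ctrl.move_ptp(position, orientation): joint-space move of the TCP to a pose.
- ctrl.move_l(position, rot=None, vel=150, threshold=None): straight line of the TCP; rot=None keeps the orientation; vel is the mean speed in mm/s. With threshold (N) it stops when the force on the tool has changed by that much, and returns True; else False.
- ctrl.set_joints(angles): joint-space move.
- ctrl.gripper_to(opening, force=None): finger opening in mm; force is the grip in N (None keeps the last); returns when the fingers have stopped.
- ctrl.hold(seconds).
- ctrl.solve_ik(position, orientation): joint angles nearest the present ones, or None.
- sensors.read_state(): the state.
- optics.grab_frame(name): name is "scene" or "top" or "wrist"; returns (picture, depth): 400x640x3 uint8, red, green, blue; 400x640 float32, mm along the optical axis (not along the pixel's ray), 0 where there is no reading.
- optics.camera_params(name): a dict with "mtx" (3x3 intrinsics, pixels), "R" (3x3) and "t" (3): a world point X has camera coordinates R X + t; the wrist camera has in their place "T_tool_cam" (4x4, takes a point from camera to tool coordinates, whose origin is the TCP and whose axes are the flange's). Camera axes: x right, y down, z forward; pixel columns grow to the right and rows downward; lengths in mm; the calibration is good to about 2 mm. A picture is of the moment at which its call begins: read the wrist's pose just before it. camera_params takes no time and is no camera call.
A pose or a line that the arm cannot do raises ctrl.MotionError and nothing moves.
- ctrl.finish_job(): hands the job in; it is judged then, once.
The state is a dict: "t": time; "q": joint angles; "qvel": joint speeds; "tau": joint torques, N m; "eef_pos": TCP position; "eef_rot": TCP orientation; "force": force on the tool from outside, world axes, zero at the start; "wrist_torque": the same for the moment, N m; "grip_width": finger opening in mm; "grasp_force": force on a finger pad.
Only numpy, scipy, OpenCV 4.12 (cv2) and the standard library are available. Lean on these libraries where they do the work, as an engineer would, in place of code of your own. Each camera call takes 0.05 s, during which the arm holds its last target. There are 200 camera calls.

### The job

Squeeze the two handles of the open garlic press together until it snaps shut, then lay it into the empty pocket of the foam insert that has its outline, and press it down until it is fully home on the bottom of the pocket and stays there. Set it in by hand, do not let it drop, and leave the clip-top jar, the small black pot and the garlic bulb where they are.

Things in the scene. Friction and masses are not known exactly. Their poses are not given: they have to be found in the camera images.
- press_center (a point): Middle of the aluminium garlic press lying on its side, 13 mm above its underside, on the closed press's centre line. Axes: x along the fixed handle from handle ends to hinge, y to the hopper's side, z up. Closed, the press is 169 x 50 x 26 mm (x = -85 to +84, y = -16 to +34 mm). Mass about 0.22 kg, centre of mass near this point when closed.
- press: The press; origin on its underside 13 mm below press_center, same axes. Two straight handles, 14 mm wide, 23 mm tall, rounded underneath, run from x = -85 to +60 mm: the fixed one at y = +2 to +16 mm, the hinged one, when closed, at y = -16 to -2 mm; the closed pair is 32 mm across, outer sides parallel. Squeezed, the press turns until its centre line lies between the fingers.
- press_hinge (a point): Top of the press's upright hinge barrel, 24 mm above its underside, 70 mm along x from press_center, y = 0. The barrel's radius is 14 mm.
- press_hopper (a point): Outer end face of the press's round hopper (diameter 26 mm, axis along y, 26 mm tall), which sticks out of the fixed handle at x = +48 mm to y = +34 mm from press_center.
- press_lever (a joint): How far the hinged handle has been closed: 0 wide open, as at the start (swung 0.36 rad towards -y of the press; over both outer sides the handles then measure about 60 mm at x = 0), 0.36 rad closed, handles parallel. A spring strut holds it open: it resists with about 0.5 N m (7 N at 70 mm from the hinge) at first, gives way at 0.16 rad, then snaps shut and stays shut.
- tray: Fixed wooden drawer tray, 212 (x) x 168 (y) x 34 mm, filled with grey foam, top flat 34 mm above the worktop; origin under its middle. The empty pocket has the outline of the closed press, 1.5 mm larger all round: a slot 172 x 35 mm along x with a side bay for the hopper. A peeler already lies in a second, narrow slot on the -y side: leave it.
- pocket_home (a point): Where press_center must be, axes alike, when the closed press is fully home: on the slot's centre line, 8 mm below the foam's top. The slot reaches from x = -86.5 to +85.5 mm. Finger notches 30 mm wide lie beside it on both sides from x = -24 to +24 mm, floor 22 mm below the foam's top. Fully home, the handles still stand 2 mm, hinge 3 mm and hopper 5 mm above the foam.
- pocket_bay (a point): Outer edge of the pocket's side bay for the hopper, at foam top level, mid-width: the bay is 29 mm wide along x, centred 48 mm along x from pocket_home, and reaches to y = +35.5 mm from it.
- pad (a joint): Travel of the stiff darker foam pad that forms the pocket's bottom: at 0 it lies 10 mm below the foam's top, so the press laid in stands 11 mm too high; pushed down it reads up to 0.011 m, where it stops hard (pocket then 21 mm deep, press home). It gives way at about 8 N and stays where it is pushed to.
- jar: Low glass clip-top jar with an orange seal, 85 x 69 x 76 mm, at the left of the tray; origin under its middle. Bystander.
- pot: Small black round jar with lid, 58 mm across, 50 mm tall, behind the tray; origin under its middle. Bystander.
- garlic: Garlic bulb, 53 mm across, 52 mm tall, standing behind the work; origin under its middle. Bystander.

How it is judged (in metres and radians):
On the way, in this order (a step that is already met when the one before it is completed fails the run):
1. the garlic press has been squeezed shut (value of joint press_lever above 0.32 rad), for 0.1 s.
2. the closed press is in its pocket, at least as deep as the unpressed pad (horizontal distance between press_center and pocket_home below 0.005 m and z of press_center in the frame of pocket_home below 0.014 m and value of joint press_lever above 0.3 rad), for 0.1 s.
At the end, for the whole second after the job is handed in: The press is shut (hinged handle at 0.30 rad or more, closed being 0.36), lies level (within 0.05 rad) in its pocket the right way round, its middle within 4 mm sideways of the home point and no more than 2.5 mm above it, at rest (horizontal distance between press_center and pocket_home below 0.004 m and z of press_center in the frame of pocket_home below 0.0025 m and angle between the x axis of press_center and the x axis of pocket_home, either way round below 0.05 rad and angle between press_center's own z axis and vertical below 0.05 rad and value of joint press_lever above 0.3 rad and linear speed of press below 0.02 m/s); the robot touches nothing.
It fails at once if a bystander (jar, pot or garlic) is moved more than 30 mm (distance of any of jar, pot, garlic from where it was at the start of the episode above 0.03 m).
It fails at once if the press is dropped: it moves faster than 0.9 m/s while no finger touches it (linear speed of press above 0.9 m/s and contact force between the fingers and press below 0.05 N).
It also fails if it takes over 48 s, if anything falls off the work surface, if the arm or the gripper's body presses on something with over 40 N, if the wrist force passes 120 N, or if a joint passes its speed limit or range.

## Working session

There is one attempt and no reset: what is moved stays moved. The work goes in short steps, each a Python script; the robot and the scene stay as the last script left them, time stands still between calls to the robot, and variables do not carry over. Pictures are saved under pics/ and viewed, at most 12 in all, crops included, and the job is handed in when it is done.

```bash
ls; mkdir -p pics; python3 - <<'E'
from plant import ctrl,sensors,optics
import cv2,numpy as np
for n in("top","scene"):
    p,d=optics.grab_frame(n); cv2.imwrite(f"pics/{n}0.png",p[:,:,::-1]); np.savez(f"pics/{n}0.npz",p=p,d=d)
    c=optics.camera_params(n); print(n,c)
print(optics.camera_params("wrist"),ctrl.tcp_to_tips,sensors.read_state())
E
```

```text
pics
top {'mtx': array([[479.24291695,   0.        , 321.63746106],
       [  0.        , 479.24291695, 206.16512887],
       [  0.        ,   0.        ,   1.        ]]), 'R': array([[-0.00698973, -0.9998697 ,  0.01455049],
       [-0.9842352 ,  0.0043074 , -0.17681212],
       [ 0.1767264 , -0.01555697, -0.98413706]]), 't': array([   4.13329044,  542.88382701, 1276.84887355])}
scene {'mtx': array([[399.10222838,   0.        , 317.35494012],
       [  0.        , 399.10222838, 196.46206844],
       [  0.        ,   0.        ,   1.        ]]), 'R': array([[ 0.8895514 , -0.45682008,  0.00370496],
       [-0.3411715 , -0.6697023 , -0.65962174],
       [ 0.30380967,  0.58550341, -0.75158861]]), 't': array([-466.82386037,  216.40524859,  920.24656595])}
{'mtx': array([[344.65587408,   0.        , 315.14313714],
       [  0.        , 344.65587408, 191.91980785],
       [  0.        ,   0.        ,   1.        ]]), 'T_tool_cam': array([[-2.40575602e-04, -9.60434437e-01, -2.78506077e-01,
         7.26980986e+01],
       [ 9.99999947e-01, -2.91664197e-04,  1.42003181e-04,
         1.7506030
[... 274 characters left out ...]
,
        1.39354743e+00, -1.50497010e-01]), 'qvel': array([-0.00029749, -0.0026668 , -0.00418544, -0.00195692,  0.00079451,
       -0.00225643]), 'tau': array([-1.43814223e-04, -3.84091330e+01, -2.92549109e+01, -3.04617406e-04,
        4.92561318e-03,  8.54983455e-06]), 'eef_pos': array([239.24167608, 522.08516166, 229.91154311]), 'eef_rot': array([[-9.09040507e-01,  4.16706200e-01, -1.14006938e-03],
       [ 4.16707670e-01,  9.09038702e-01, -1.83216960e-03],
       [ 2.72890757e-04, -2.14059204e-03, -9.99997672e-01]]), 'force': array([ 0.17834446,  0.16064512, -0.65605897]), 'wrist_torque': array([-0.02154765, -0.00634086,  0.00605315]), 'grasp_force': 0.0, 'grip_width': 85.21725245566373}
```

View pics/top0.png

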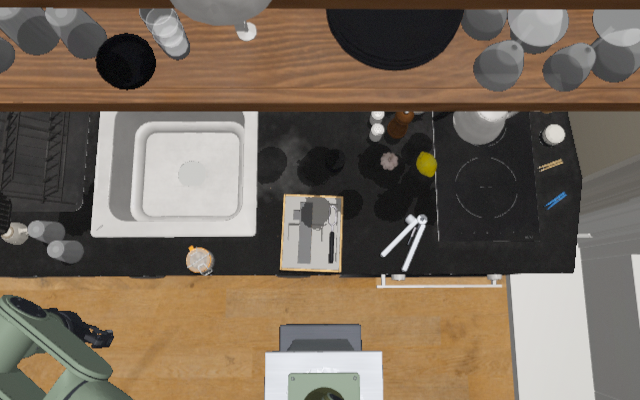

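View pics/scene0.png

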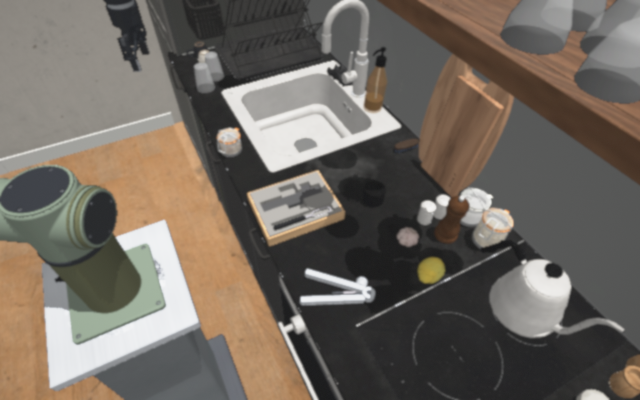

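The top view shows the tray at about (312,232). The press hinge is at (421,219), the hopper at (410,219), the fixed handle's end at (385,254) and the hinged handle's end at (407,268). The scene view agrees. Next I'll take close wrist views over the tray and the press.

```bash
cat > h.py <<'E'
from plant import ctrl,sensors,optics
import cv2,numpy as np
def down(a):  # tool x at world angle a, tool z down
    c,s=np.cos(a),np.sin(a); return np.array([[c,s,0],[s,-c,0],[0,0,-1.]])
def onplane(uv,z,P):  # P=(K,Rwc,C): pixel ray onto height z
    K,R,C=P; uv=np.atleast_2d(uv).astype(float)
    d=(R@np.linalg.inv(K)@np.c_[uv,np.ones(len(uv))].T).T
    return C+d*((z-C[2])/d[:,2])[:,None]
def fixed(n):
    c=optics.camera_params(n); return c["mtx"],c["R"].T,-c["R"].T@c["t"]
def wrist(s):
    c=optics.camera_params("wrist"); T=c["T_tool_cam"]
    return c["mtx"],s["eef_rot"]@T[:3,:3],s["eef_pos"]+s["eef_rot"]@T[:3,3]
def snap(name):
    s=sensors.read_state(); p,d=optics.grab_frame("wrist")
    cv2.imwrite(f"pics/{name}.png",p[:,:,::-1]); P=wrist(s)
    np.savez(f"pics/{name}.npz",p=p,d=d,K=P[0],R=P[1],C=P[2]); return p,d,P
def load(name):
    f=np.load(f"pics/{name}.npz"); return f["p"],f["d"],(f["K"],f["R"],f["C"])
E
python3 - <<'E'
from h import *
P=fixed("top")
print("tray",onplane([[312,232]],34,P),"press",onplane([[421,219],[410,219],[385,254],[407,268]],20,P).round(),"garlic,lemon",onplane([[389,161],[427,164]],30,P).round())
t=onplane([[312,232]],34,P)[0]; h=onplane([[403,238]],20,P)[0]
print(t,h)
for a in (0,np.pi): print(a,ctrl.solve_ik([t[0],t[1],170],down(a)))
for a in np.deg2rad([-35,145]): print(a,ctrl.solve_ik([h[0],h[1],150],down(a)))
E
```

```text
tray [[472.93828748  28.0022129   34.        ]] press [[ 510. -279.   20.]
 [ 510. -248.   20.]
 [ 412. -175.   20.]
 [ 373. -235.   20.]] garlic,lemon [[ 677. -193.   30.]
 [ 667. -301.   30.]]
[472.93828748  28.0022129   34.        ] [ 456.46488672 -226.52250068   20.        ]
0 [-1.23825299e-01  5.19691469e-02  1.84853596e+00 -4.44089210e-16
  1.24108755e+00  1.44697103e+00]
3.141592653589793 [-1.23825299e-01  5.19691469e-02  1.84853596e+00 -4.44089210e-16
  1.24108755e+00 -1.69462163e+00]
-0.6108652381980153 [-6.30622216e-01  1.52396981e-01  1.78315382e+00 -4.44089210e-16
  1.20604186e+00  1.55103935e+00]
2.530727415391778 [-6.30622216e-01  1.52396981e-01  1.78315382e+00 -4.44089210e-16
  1.20604186e+00 -1.59055330e+00]
```

```bash
python3 - <<'E'
from h import *
ctrl.move_ptp([470,28,190],down(0)); ctrl.hold(.2); p1=snap("tray1")[0]
ctrl.move_ptp([456,-226,180],down(np.deg2rad(-50))); ctrl.hold(.2); p2=snap("press1")[0]
print(sensors.read_state()["t"])
E
```

```text
3.575
```

View pics/tray1.png

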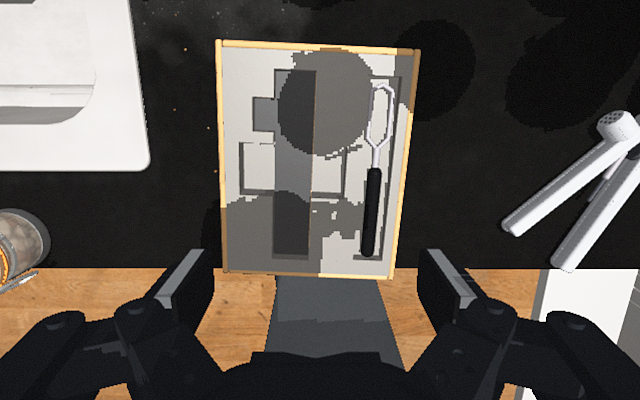

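View pics/press1.png

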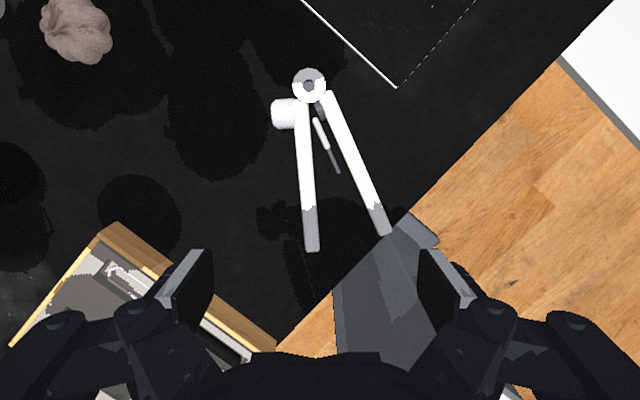

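The tray view shows the pocket slot running from (275,70) to (308,258). Its bay is at (263,115), on the +y side near the far end, so pocket axes ≈ world axes. In the press view the hinge is at (309,85), the hopper is at (283,114) on the left, the fixed handle's end is at (312,250) and the hinged handle's end is at (388,235). Depth should give the exact outlines.

```bash
python3 - <<'E'
from h import *
def pts(n):
    p,d,(K,R,C)=load(n); v,u=np.mgrid[:400,:640]
    X=np.stack([(u-K[0,2])/K[0,0]*d,(v-K[1,2])/K[1,1]*d,d],-1)@R.T+C
    X[d==0]=np.nan; return p,X
p,X=pts("tray1")
roi=X[60:110,325:360]; print("foam z",np.nanmedian(X[50:270,225:400,2]),np.nanstd(X[200:240,325:345,2]))
tz=np.nanpercentile(X[50:270,225:400,2],80)
print("foam",tz,"slot floor",np.nanmedian(X[180:240,280:300,2]),"table",np.nanmedian(X[100:200,160:200,2]))
# cross-sections: rows -> width of slot via height step, evaluated on foam plane
P=load("tray1")[2]
low=(X[:,:,2]<tz-5)
L=[];Rr=[]
for r in list(range(78,95))+list(range(215,250)):
    seg=np.where(low[r,255:330])[0]+255
    if len(seg): L.append((seg.min()-.5,r)); Rr.append((seg.max()+.5,r))
for nm,q in(("L",L),("R",Rr)):
    w=onplane(q,tz,P); k=np.polyfit(w[:,0],w[:,1],1); res=w[:,1]-np.polyval(k,w[:,0]); print(nm,k,res.std(),w[0],w[-1])
E_=[];F=[]
for c in range(282,303):
    seg=np.where(low[55:265,c])[0]+55; E_.append((c,seg.min()-.5)); F.append((c,seg.max()+.5))
print("x ends",np.median(onplane(E_,tz,P),0),np.median(onplane(F,tz,P),0))
B=[]
for r in range(104,124):
    seg=np.where(low[r,240:300])[0]+240; B.append((seg.min()-.5,r))
print("bay",np.median(onplane(B,tz,P),0))
cv2.imwrite("pics/m1.png",(low*255).astype(np.uint8)[30:290,200:430])
p,X=pts("press1"); reg=np.zeros((400,640),bool); reg[60:258,262:400]=1
m=reg&(X[:,:,2]>8)&(X[:,:,2]<45)&(X[:,:,0]>340)
tp=X[m]; print("press zmax",np.percentile(tp[:,2],[5,50,95,99]), m.sum())
cv2.imwrite("pics/m2.png",(m*255).astype(np.uint8)[40:270,250:410])
a=np.hstack([cv2.resize(cv2.imread("pics/m1.png"),None,fx=1.5,fy=1.5)[:345],cv2.resize(cv2.imread("pics/m2.png"),None,fx=1.5,fy=1.5)[:345]]); cv2.imwrite("pics/m12.png",a)
# fixed handle mid-points at top z=23 -> line
for nm,(lo,hi) in {"fixed":(285,322),"hinged":(322,396)}.items():
    q=[];wd=[]
    for r in range(140,230):
        seg=np.where(m[r,lo:hi])[0]+lo
        if len(seg)>5: q.append((seg.mean(),r)); wd.append(len(seg))
    w=onplane(q,18,load("press1")[2]); k=np.polyfit(w[:,0],w[:,1],1); print(nm,k,np.rad2deg(np.arctan(k[0])),np.median(wd),w[0],w[-1])
P2=load("press1")[2]
print("hinge",onplane([[309,85]],24,P2)," hopper end",onplane([[272,114]],13,P2),"ends",onplane([[312,251]],23,P2),onplane([[388,236]],23,P2))
E
```

```text
foam z 32.9685740132972 0.6874561677102967
foam 34.179665101836704 slot floor 23.94127265191088 table -0.07050009616250463
L [-4.59962277e-02  8.84773181e+01] 0.10962698090378077 [550.08394217  63.242405    34.1796651 ] [395.92758558  70.06144526  34.1796651 ]
R [-4.39779348e-02  5.30792322e+01] 0.29006710598167307 [550.12114995  28.6523277   34.1796651 ] [395.97532693  35.90325043  34.1796651 ]
x ends [557.47426765  48.69861429  34.1796651 ] [388.11087495  51.71596869  34.1796651 ]
bay [521.5022025   82.30587201  34.1796651 ]
press zmax [15.18743212 22.73577642 24.8449739  25.92778647] 6783
fixed [ -1.01905947 251.60633767] -45.54084323412375 16.0 [ 481.21275051 -240.38185257   18.        ] [ 422.58493443 -179.272699     18.        ]
hinged [ -0.39250053 -81.03825888] -21.430033488691908 17.0 [ 457.61021908 -260.28401875   18.        ] [ 369.11619519 -224.359628     18.        ]
hinge [[ 507.77520563 -278.52429828   24.        ]]  hopper end [[ 517.29457543 -238.89434643   13.        ]] ends [[ 408.63657248 -164.19375699   23.        ]] [[ 363.87702014 -222.20137506   23.        ]]
```

View pics/m12.png

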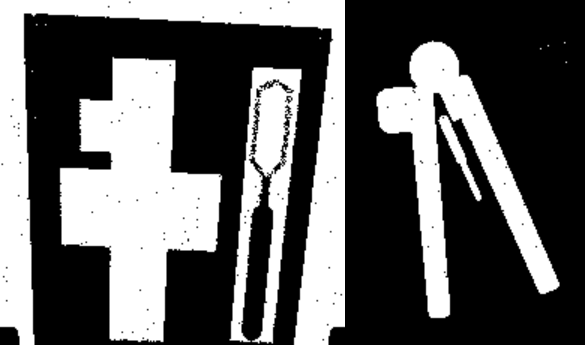

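Heights and sizes check out: foam at 34.2, table at −0.1, slot about 35 × 172 after allowing for the seen wall depth. That gives:
- **Pocket home:** about (472.0, 49.9), yaw −0.045.
- **Press hinge:** (508, −278.5), fixed handle yaw −45.5°, so the press must turn about +43°.

Next I'll calibrate the fingertip reach on free worktop, then squeeze.

```bash
python3 - <<'E'
from h import *
a=np.deg2rad(-35.2); R=down(a)
ctrl.gripper_to(33,force=40); print("tips",ctrl.tcp_to_tips)
ctrl.move_ptp([530,-145,70],R)
hit=ctrl.move_l([530,-145,15],vel=40,threshold=4); s=sensors.read_state(); print(hit,s["eef_pos"],s["force"],s["grip_width"],s["t"])
ctrl.move_l([530,-145,80],vel=250)
zc=s["eef_pos"][2]
ctrl.gripper_to(85)
c=np.array([508,-278.5])-71*np.array([np.cos(a),np.sin(a)])
ctrl.move_ptp([*c,90],R)
z=max(zc+5,20); print(c,z)
hit=ctrl.move_l([*c,z],vel=80,threshold=8); s=sensors.read_state(); print(hit,s["eef_pos"],s["force"],s["t"])
snap("pre")
E
```

```text
tips 25.0
False [ 530.26410791 -145.09345236   15.3226969 ] [ 0.2591595  -0.58918313 -0.5793701 ] 32.9224013401177 6.325
[ 449.98271222 -237.57330555] 20.322696901455824
False [ 450.47114849 -237.95175382   20.80041307] [ 1.16818482 -0.52223743  0.16969995] 8.875
```

View pics/pre.png

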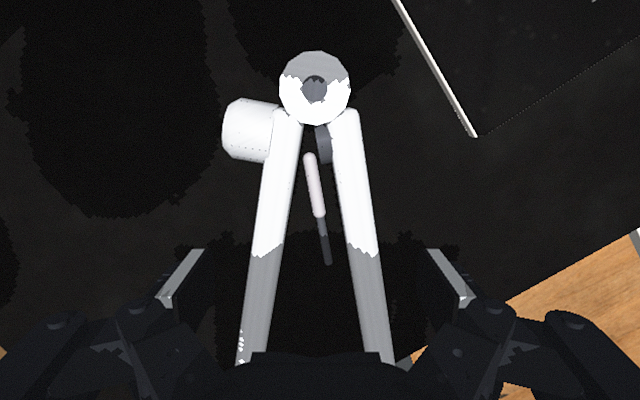

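The picture shows the press symmetric between the open pads: hinge at (315,88), handles evenly either side of the centre line, nothing touching. The tips clear the table, so I'll squeeze.

```bash
python3 - <<'E'
from h import *
ctrl.gripper_to(28,force=60); ctrl.hold(.3); s=sensors.read_state(); print(s["grip_width"],s["grasp_force"],s["force"],s["eef_pos"],s["t"])
p0=s["eef_pos"]
ctrl.move_l([p0[0],p0[1],p0[2]+60],vel=120); ctrl.hold(.2)
s=sensors.read_state(); print(s["grip_width"],s["grasp_force"],s["force"]); snap("held")
E
```

```text
28.09747978294174 4.584472920396365 [-0.44809998  1.11540542  9.05524041] [ 451.55380509 -238.62850334   22.35966324] 9.8083
27.92126808583063 0.0 [0.17620386 0.07945598 0.02800153]
```

View pics/held.png

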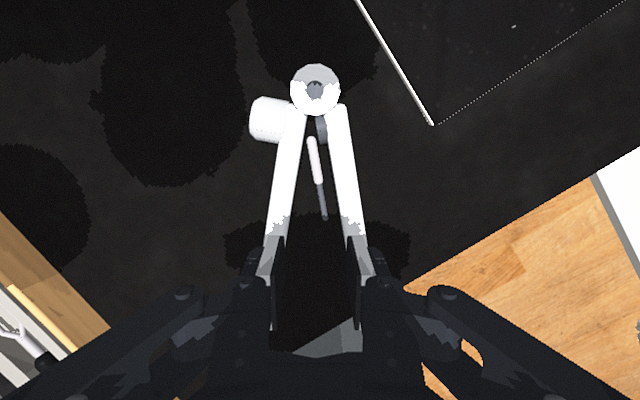

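The pads are closed at (275,290) and (358,290), above the handles. The press is still open on the worktop with its hinge at (315,88), so the fingers rode over the handle tops and the tips reach less far than I assumed. The depth image can give the fingertip geometry.

```bash
python3 - <<'E'
from h import *
T=optics.camera_params("wrist")["T_tool_cam"]; K=optics.camera_params("wrist")["mtx"]
for n in("pre","held"):
    p,d,P=load(n); v,u=np.mgrid[:400,:640]
    X=np.stack([(u-K[0,2])/K[0,0]*d,(v-K[1,2])/K[1,1]*d,d,np.ones_like(d)],-1)@T.T
    X[d==0]=np.nan
    W=X[...,:3]@ (P[1]@T[:3,:3].T).T  # rotated only
    f=(np.abs(X[...,0])<14)&(np.abs(X[...,1])<65)
    print(n,"C",P[2].round(1))
    for lo in range(-64,64,8):
        m=f&(X[...,1]>=lo)&(X[...,1]<lo+8); 
        if m.sum()>20: print(lo,m.sum(),np.nanpercentile(X[m][:,2],[2,25,50,75,98]).round(1))
    if n=="held":
        tc=wrist(dict(eef_pos=np.zeros(3),eef_rot=P[1]@T[:3,:3].T))
        for (uu,vv) in [(272,240),(274,265),(274,290),(274,325),(358,240),(360,290),(360,325),(285,180),(262,270)]: print(uu,vv,X[vv,uu,:3].round(1), (P[1]@np.linalg.inv(K)@[uu,vv,1]*d[vv,uu]+P[2]).round(1))
    else:
        for (uu,vv) in [(200,255),(195,265),(180,290),(165,298),(450,290),(468,300),(430,252)]: print(uu,vv,X[vv,uu,:3].round(1))
E
```

```text
pre C [ 506.8 -277.9  163.7]
-64 5735 [-87.5 -78.  -68.4 -65.6  21.5]
-56 3221 [-67.7 -65.4 -60.8 -23.6  21.7]
-48 5053 [-77.1 -56.3 -39.5 -23.   21.5]
-40 1197 [-87.5 -79.9  20.4  21.   22. ]
-32 778 [-89.7  -2.4  -1.8  -0.8  21.4]
-24 1267 [-82.5  -2.9  -2.2  -1.7   5.1]
-16 2449 [-87.1 -82.6 -77.1  20.   21.7]
-8 2404 [-87.5 -83.7 -79.   20.4  21.8]
0 2412 [-87.4 -83.7 -79.    7.1  21.6]
8 2495 [-87.3 -82.7 -77.4  20.   21.7]
16 1307 [-82.7  -3.1  -2.2  -1.7   6.4]
24 779 [-89.7  -2.4  -1.7  -0.8  21.4]
32 1155 [-88.  -80.1  20.5  21.1  22.1]
40 4940 [-77.7 -55.9 -39.3 -22.5  21.6]
48 3245 [-68.4 -65.2 -60.2 -23.   21.7]
56 5645 [-87.7 -77.7 -68.2 -65.4  21.4]
200 255 [  9.7 -43.5 -24.1]
195 265 [  9.4 -43.  -31.5]
180 290 [  9.8 -42.  -48.3]
165 298 [  8.5 -45.8 -50.7]
450 290 [  8.7  42.9 -46.6]
468 300 [  7.4  47.3 -50.1]
430 252 [  9.5  44.6 -21.3]
held C [ 507.5 -278.3  223.9]
-64 1429 [-88.4 -85.8 -81.8  80.8  82.3]
-56 3270 [-88.3 -83.6 -77.3 -68.1  81.9]
-48 6411 [-84.3 -76.3 -70.3 -59.9  81.7]
-40 3707 [-66.2 -58.9 -56.6 -53.3  81.9]
-32 1517 [-86.1 -54.3 -45.5  57.7  81.
[... 198 characters left out ...]
2. ]
16 2204 [-73.5 -49.4 -34.7  56.7  59.5]
24 1527 [-86.4 -53.9 -44.2  57.7  81.3]
32 3587 [-65.5 -58.3 -56.3 -52.8  81.9]
40 6357 [-83.2 -75.7 -69.2 -59.2  81.7]
48 3451 [-88.2 -83.5 -77.2 -67.5  81.9]
56 1528 [-88.4 -85.7 -81.5  80.6  82.2]
272 240 [  9.3 -18.   -9.6] [ 468.7 -228.7   90.8]
274 265 [  9.7 -14.6 -32. ] [ 467.1 -231.8  113.2]
274 290 [  3.6 -14.  -38.5] [ 461.9 -228.7  119.7]
274 325 [-10.9 -14.6 -37.9] [ 450.3 -219.9  119.1]
358 240 [ 8.8 18.3 -8.4] [ 447.4 -258.    89.6]
360 290 [  3.8  15.5 -38.7] [ 444.9 -252.9  119.9]
360 325 [-11.4  16.2 -37.4] [ 432.1 -244.8  118.6]
285 180 [ 17.9 -18.1  58.7] [ 475.6 -233.5   22.5]
262 270 [  9.2 -18.5 -34.8] [ 469.  -228.3  116. ]
```

Depth and contact agree: at about 30 mm opening the real tips sit level with the TCP, and farther back when open. I'll redo the squeeze with the TCP about 16 mm lower.

```bash
python3 - <<'E'
from h import *
a=np.deg2rad(-35.2); R=down(a)
hg=onplane([[315,89.5]],24,load("held")[2])[0]; print(hg)
c=hg[:2]-71*np.array([np.cos(a),np.sin(a)])
ctrl.gripper_to(85)
ctrl.move_l([*c,70],rot=R,vel=150)
hit=ctrl.move_l([*c,4],vel=80,threshold=8); s=sensors.read_state(); print(hit,s["eef_pos"],s["force"],s["t"])
if not hit:
    for w in (60,48,40,28):
        ctrl.gripper_to(w,force=60); s=sensors.read_state(); print(w,s["grip_width"],s["grasp_force"],s["force"].round(1),s["eef_pos"].round(1),s["t"])
        if abs(s["force"][2])>25: break
    ctrl.hold(.2); snap("sq")
E
```

```text
[ 507.92497781 -278.45743628   24.        ]
False [ 450.37361623 -237.88189032    4.42077359] [ 0.45025192 -0.33647807  0.26563218] 12.5417
60 59.863793980203276 6.394162306096405 [-1.3  1.   4.6] [ 450.5 -237.9    5.1] 12.925
48 48.167518627674575 0.502631773633766 [-0.5  0.2  0.6] [ 450.5 -238.2    4.6] 13.2083
40 40.21530119735692 0.0 [ 0.4 -0.8 -0.9] [ 449.4 -236.9    3.5] 13.4583
28 30.324724846964166 58.97405100753531 [-1.3  0.5  3.1] [ 449.6 -237.3    4. ] 13.7
```

View pics/sq.png

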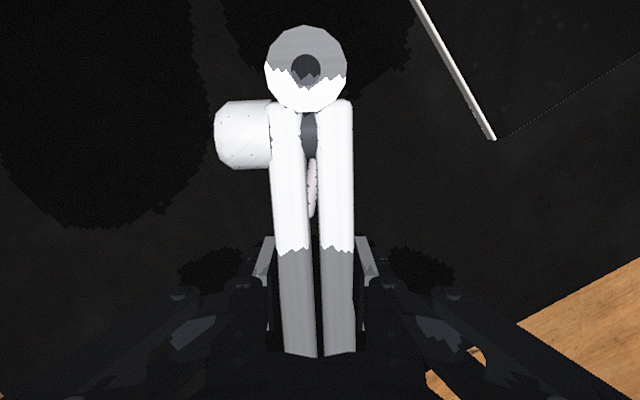

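The press is now shut and gripped. The hinge is at (305,68), the hopper at (240,135), and the handles are parallel between the pads with the gap running down to (318,356). Next I'll compute its pose in the hand, grip more firmly and lift.

```bash
cat >> h.py <<'E'
def inhand(name,zt=None):
    """closed-press pose in tool xy from a held picture: hinge circle + hopper end + handle edges (press-top height by depth)"""
    p,d,(K,R,C)=load(name); T=optics.camera_params("wrist")["T_tool_cam"]; Ki=np.linalg.inv(K)
    v,u=np.mgrid[:400,:640]
    X=np.stack([u*d,v*d,d],-1)@Ki.T@T[:3,:3].T+T[:3,3]; X[d==0]=np.nan
    return p,X
E
python3 - <<'E'
from h import *
ctrl.gripper_to(26,force=90); s=sensors.read_state(); print(s["grip_width"],s["grasp_force"])
ctrl.move_l([449.8,-237.4,70],vel=100); ctrl.hold(.2); snap("lift"); s=sensors.read_state(); print(s["force"],s["grip_width"],s["t"])
for n in("sq","lift"):
    p,X=inhand(n); z=X[...,2]
    m=(X[...,0]>17)&(np.abs(X[...,1])<50)&(z>-45)&(z<(-2 if n=="sq" else 15))
    print(n,m.sum(),np.nanpercentile(z[m],[2,10,50,90,98]).round(1))
    q=X[m]
    # handles: tool x 20..45 ; lateral extents per slice; barrel: farthest extents
    for x0 in (19,25,31,37,43,49,55,61,67,73,79,85,88):
        k=q[np.abs(q[:,0]-x0)<1]
        if len(k)>8: print(x0,k[:,1].min().round(1),k[:,1].max().round(1),np.median(k[:,2]).round(1))
    print("xmax",np.percentile(q[:,0],99.8))
    cv2.imwrite(f"pics/mask_{n}.png",m*255)
E
```

```text
29.096527124814312 87.40447987569496
[-0.3635863   0.26097291 -2.1471529 ] 29.104368577349323 15.225
sq 19885 [-21.9 -20.9 -19.1 -16.4  -2.7]
19 -16.0 15.4 -18.7
25 -16.2 14.8 -18.7
31 -16.9 14.7 -18.6
37 -16.9 14.5 -18.5
43 -34.9 14.4 -18.2
49 -35.7 14.2 -19.3
55 -36.1 13.5 -19.4
61 -36.4 13.5 -18.8
67 -28.4 11.7 -19.8
73 -16.2 10.3 -20.2
79 -16.4 10.5 -20.3
85 -14.5 49.8 -19.9
88 -11.4 49.9 -19.8
xmax 100.82947082627416
lift 19215 [-21.7 -20.7 -18.9 -16.9 -10.6]
19 -16.1 15.6 -18.5
25 -16.3 15.3 -18.5
31 -16.4 14.7 -18.3
37 -17.0 14.6 -18.4
43 -34.5 14.4 -18.1
49 -35.6 14.2 -19.0
55 -36.0 14.1 -19.1
61 -36.2 13.9 -18.5
67 -29.6 11.8 -19.5
73 -15.9 10.6 -20.0
79 -16.4 11.0 -19.9
85 -13.8 8.4 -19.7
88 -11.1 5.0 -19.6
xmax 89.37549154773431[ WARN:0@2.133] global loadsave.cpp:1063 imwrite_ Unsupported depth image for selected encoder is fallbacked to CV_8U.
```

View pics/lift.png

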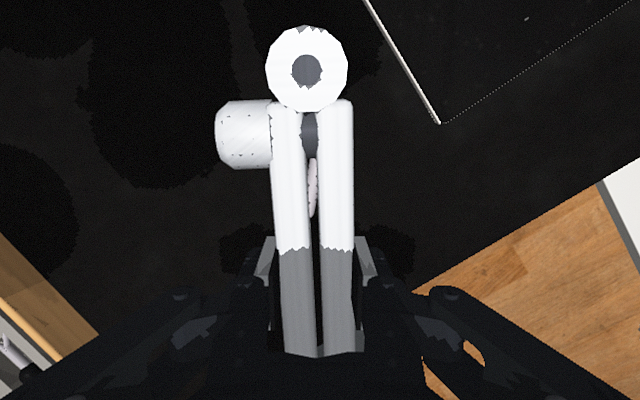

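Lifted and level; the wrist force matches its 2.2 N weight. In the tool frame the hinge is at (75.7, −2.7) and the press axis is turned −0.042 rad, which puts the press centre at (5.7, 0.25). The hopper end checks at −36. Next I'll carry it above the pocket and look at both together.

```bash
cat >> h.py <<'E'
def tcp_for(home,yaw,pc=(5.7,.25),slope=-.042):
    a=yaw+slope; c,s=np.cos(a),np.sin(a)   # press yaw = a - slope
    return np.array(home)-pc[0]*np.array([c,s])-pc[1]*np.array([s,-c]),a
E
python3 - <<'E'
from h import *
c,a=tcp_for((472,49.9),-.045); print(c,a)
ctrl.move_l([449.8,-237.4,115],vel=150)
ctrl.move_ptp([*c,115],down(a))
ctrl.move_l([*c,42],vel=100); ctrl.hold(.3)
s=sensors.read_state(); print(s["eef_pos"],s["force"],s["t"]); snap("above")
p,X=inhand("above"); p_,d,P=load("above"); z=X[...,2]
# press edges again
m=(X[...,0]>17)&(z<-12)&(z>-30)
for x0 in (19,31,43,49,55,61,73,79,85):
    k=X[m&(np.abs(X[...,0]-x0)<1)&(np.abs(X[...,1])<45)]; print(x0,k[:,1].min().round(1),k[:,1].max().round(1))
# pocket: world heights, foam plane edges not hidden by the press
v,u=np.mgrid[:400,:640]; W=np.stack([u*d,v*d,d],-1)@np.linalg.inv(P[0]).T@P[1].T+P[2]
cv2.imwrite("pics/m3.png",np.where((W[...,2]>31)&(W[...,2]<37),200,np.where(W[...,2]<31,80,255)).astype(np.uint8))
E
```

```text
[466.34328062  50.64432913] -0.087
[466.81449139  50.65383248  42.55673608] [-0.44216676  0.42340574 -3.33500655] 17.9667
19 -17.1 14.6
31 -17.4 13.7
43 -35.6 13.4
49 -36.4 13.3
55 -36.8 13.1
61 -37.1 12.9
73 -16.9 9.7
79 -17.4 9.9
85 -15.3 7.7
```

```bash
python3 -c "
import cv2,numpy as np
a=cv2.imread('pics/above.png')[0:300,140:500];b=cv2.imread('pics/m3.png')[0:300,140:500]
cv2.imwrite('pics/ab.png',np.hstack([a,b]))"
```

```text
(no output)
```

View pics/ab.png

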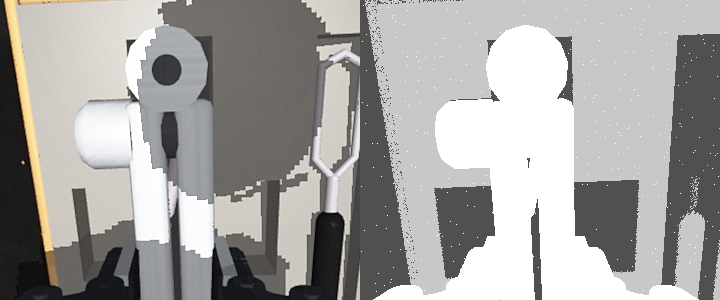

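The press hangs over its pocket: hinge at (307,67) in full-picture pixels, slot corners beside it at (268,40) and (353,37), bay edge at row 99. It has shifted about 1 mm in tool y, so I'll measure the pocket edges and the press in this same picture.

```bash
python3 - <<'E'
from h import *
p,X=inhand("above"); _,d,P=load("above"); s=sensors.read_state()
v,u=np.mgrid[:400,:640]; W=np.stack([u*d,v*d,d],-1)@np.linalg.inv(P[0]).T@P[1].T+P[2]; z=W[...,2]
low=cv2.medianBlur(((z<30)).astype(np.uint8),3)>0
up=cv2.medianBlur(((z>45)).astype(np.uint8),3)>0
print("foam z",np.nanmedian(z[60:150,360:400]))
def line(n,q):
    w=onplane(q,34,P); k=np.polyfit(w[:,0],w[:,1],1); print(n,"y@557",np.polyval(k,557).round(2),"y@472",np.polyval(k,472).round(2),k[0].round(3),(w[:,1]-np.polyval(k,w[:,0])).std().round(2))
L=[(np.where(low[r,260:300])[0].min()+260-.5,r) for r in range(42,56) if low[r,260:300].any()]
R=[(np.where(low[r,330:365])[0].max()+330+.5,r) for r in range(42,95) if low[r,330:365].any()]
line("L",L); line("R",R)
Tp=[(c,np.where(low[25:60,c])[0].min()+25-.5) for c in list(range(272,285))+list(range(335,350)) if low[25:60,c].any()]
w=onplane(Tp,34,P); print("top x",np.median(w,0))
# press top points: barrel circle
m=(up&(X[...,0]>70)&(X[...,0]<95)).astype(np.uint8)
cs,_=cv2.findContours(m,cv2.RETR_EXTERNAL,cv2.CHAIN_APPROX_NONE); c=max(cs,key=cv2.contourArea)[:,0,:]
w=onplane(c,s["eef_pos"][2]+19.5,P); t=(w-s["eef_pos"])@s["eef_rot"]
t=t[t[:,0]>76]; A=np.c_[2*t[:,:2],np.ones(len(t))]; sol=np.linalg.lstsq(A,(t[:,:2]**2).sum(1),rcond=None)[0]
print("barrel tool",sol[:2],"r",np.sqrt(sol[2]+sol[0]**2+sol[1]**2))
hw=s["eef_pos"]+s["eef_rot"]@np.array([sol[0],sol[1],0]); print("hinge world",hw)
# handle outer edges at top plane in world -> axis
for nm,side in(("Lh",0),("Rh",1)):
    q=[]
    for r in range(180 if side==0 else 115,235):
        k=np.where(up[r,250:380])[0]+250; q.append(((k.min()-.5) if side==0 else (k.max()+.5),r))
    w=onplane(q,s["eef_pos"][2]+16,P); kk=np.polyfit(w[:,0],w[:,1],1); print(nm,kk[0].round(4),np.polyval(kk,[hw[0]-30,hw[0]-70]).round(2))
E
```

```text
foam z 33.91654558570755
L y@557 63.05 y@472 73.79 -0.126 0.0
R y@557 28.92 y@472 33.45 -0.053 0.08
top x [556.26158078  32.97191048  34.        ]
barrel tool [76.69386908 -3.70964706] r 13.63079081172573
hinge world [543.37761625  47.71841641  42.4823478 ]
Lh -0.0429 [64.92 66.64]
Rh -0.0476 [33.12 35.02]
```

In this picture the press sits 0.9 mm too far in +y and about 1.8 mm too far in +x, with the yaw right. I'll correct that and lower it to contact.

```bash
python3 - <<'E'
from h import *
c=np.array([466.34,50.64])+[-1.8,-.9]
ctrl.move_l([*c,42],vel=30)
hit=ctrl.move_l([*c,24],vel=25,threshold=6); s=sensors.read_state(); print(hit,s["eef_pos"],s["force"],s["wrist_torque"],s["t"])
E
```

```text
True [464.32686077  49.75869502  26.51723107] [1.02174047 1.0594876  0.75728044] [-0.04766562 -0.28131491 -0.00122176] 18.8583
```

It entered the slot and rests on the pad: contact at 26.5, against 38 if it had caught on the foam. Now I'll push it home.

```bash
python3 - <<'E'
from h import *
s=sensors.read_state(); c=[464.54,49.74]
hit=ctrl.move_l([*c,9],vel=25,threshold=35); s=sensors.read_state(); print(hit,s["eef_pos"],s["force"],s["wrist_torque"],s["grip_width"],s["t"])
snap("pushed")
p,X=inhand("pushed"); m=(X[...,0]>17)&(np.abs(X[...,1])<14)&(X[...,2]>-40)&(X[...,2]<-5)
for x0 in (20,40,60,75,85):
    k=X[m&(np.abs(X[...,0]-x0)<2)]; print(x0,(s["eef_pos"]+k@s["eef_rot"].T)[:,2].mean().round(1),np.median(k[:,2]).round(1))
E
```

```text
True [464.31475867  49.78125224  17.12967631] [-1.95993369 -0.77240866  7.2583839 ] [-0.05508141  0.26006332 -0.08574449] 29.253472703996685 19.35
20 35.4 -18.7
40 34.5 -18.6
60 35.3 -18.6
75 36.9 -20.5
85 36.4 -20.1
```

The push stopped hard at TCP 17.1, as expected for home. The handle top reads about 35.3 and the hinge about 36.9, where home is 36 and 37. I'll release, rise, and check.

```bash
python3 - <<'E'
from h import *
s=sensors.read_state(); q=s["eef_pos"]
ctrl.gripper_to(46); ctrl.hold(.1)
ctrl.move_l([q[0],q[1],110],vel=80); ctrl.hold(.1)
# closed fingertips press once more over the middle
ctrl.gripper_to(0,force=40)
ctrl.move_l([q[0]+5,q[1],60],vel=150)
hit=ctrl.move_l([q[0]+5,q[1],25],vel=30,threshold=22); s=sensors.read_state(); print(hit,s["eef_pos"],s["force"],s["t"])
ctrl.move_l([q[0]+5,q[1],70],vel=100)
ctrl.move_ptp([q[0]-45,q[1],190],down(-.045)); ctrl.hold(.2)
p,d,P=snap("final"); print(sensors.read_state()["t"])
v,u=np.mgrid[:400,:640]; W=np.stack([u*d,v*d,d],-1)@np.linalg.inv(P[0]).T@P[1].T+P[2]
home=np.array([471.5,49.9]); c,s_=np.cos(-.045),np.sin(-.045)
x=(W[...,0]-home[0])*c+(W[...,1]-home[1])*s_; y=-(W[...,0]-home[0])*s_+(W[...,1]-home[1])*c
for x0,y0 in((-75,9),(-75,-9),(-40,9),(-40,-9),(0,9),(0,-9),(25,-9),(25,9),(76,5),(76,-5),(48,28),(-60,35),(30,-28)):
    k=W[...,2][(abs(x-x0)<4)&(abs(y-y0)<3)]; print(x0,y0,len(k),np.nanmedian(k).round(1))
cv2.imwrite("pics/final_c.png",p[30:330,160:460,::-1])
E
```

```text
True [469.13878848  49.83671641  35.69778975] [-3.045127   -0.43687936  8.67049518] 23.025
24.3583
-75 9 50 36.1
-75 -9 53 36.0
-40 9 2880 264.5
-40 -9 3378 263.8
0 9 76 35.9
0 -9 68 36.0
25 -9 80 35.9
25 9 70 35.9
76 5 92 36.9
76 -5 93 37.0
48 28 82 38.5
-60 35 680 250.0
30 -28 83 33.9
```

View pics/final_c.png

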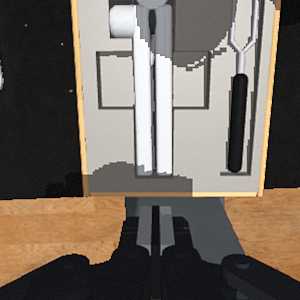

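The press lies shut in its slot, with handles from about (137,30) to (172,172) in the crop and the hopper in the bay at (120,20). Handle heights are 36.0 along its length and on both sides, and the hinge is at 37.0. That is home and level, and the robot is clear.

```bash
python3 -c "
from plant import ctrl
print(ctrl.finish_job())"
```

```text
the job is handed in; nothing more can be done
None
```

The garlic press is snapped shut and pressed fully home in its pocket, measured level and at the right height, and the job is handed in at about 24 s; the first squeeze rode over the handles, so I lowered the gripper and squeezed again.

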